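# Square the reservations book into the corner of the counter rail

## Robot

A 6-joint arm with a two-finger parallel gripper is mounted at the origin on the work surface. World frame = base frame: x ahead of the robot, y to its left, z up, the work surface at z = 0. Lengths are in mm, angles in rad, forces in N, time in s.
With the tool pointing down it reaches from about 350 to 925 mm from the base axis. Payload 6.4 kg.
Tool frame: the origin (TCP) lies at the very end of the fingers, on their centre line; the grasp point (between the pads) lies 19 mm behind it; z points along the fingers, x is the direction in which the jaws open and shut, and the axes are right-handed (so a half turn about z gives the same grasp; the last joint's range is limited). The gripper opens to 94 mm and grips with 3 to 60 N. Pads are 16 mm wide; open, the fingers measure 119 mm over their backs; the gripper's body (75 mm by 177 mm) begins 78 mm behind the grasp point.
Start: joints at [0.942, 0.245, 1.558, -0, 1.339, -0.174], TCP at [285.533, 583.939, 205.455] pointing down, gripper open.
Joint ranges: [-3.13, 3.13], [-1.02, 2.26], [0.13, 2.54], [-0.95, 4.09], [0.21, 2.88], [-2.74, 2.74]. Speed limits (rad/s): [2.57, 2.57, 3.14, 3.14, 3.14, 3.14].

## Interface

Orientations are given as a unit quaternion [x, y, z, w].
In Python, from rig import state, cams, robot gives the robot as it stands. The module is installed in compiled form; this text tells all that it offers.
- The arm moves only by the tool send_rows, never from a script. Its argument "plan" is a list of rows, each an object of numbers: "x", "y", "z": the shift along the world's x, y, z in m; "yaw": the turn about the world's z in rad. A call has 1 to 20 rows; each row shifts and turns the commanded pose from where the row before left it; what a row does not reach is not made up. A row lasts 1/8 s, in which the tool goes at most 62.5 mm and 10.7 degrees, less where a joint would pass 70% of its speed; a pose out of reach is approached as far as the arm can. A call is refused whole if a number of a shift passes 0.0625 or a number of a turn 0.188, either way. A call with a gripper value outside its range is refused whole. "grip" is the opening, from 0 (shut) to 1 (fully open), set as the call begins (left out, the last holds). The fingers move at their own pace and stop on an object; "squeeze" is the grip in N (left out, the last holds). Time passes only in rows, so rows that do not move let the fingers close. It gives the time, the measured TCP pose, the force and the opening at its end, in the units of the state.
- state(): the state, without advancing time (a new reading comes with each control period).
- cams.capture(name): name is "scene" or "top" or "wrist"; returns a dict with "color" (400x640x3 uint8, blue, green, red), "depth" (400x640 float32, mm along the optical axis (not along the pixel's ray), 0 where there is no reading), "fx", "fy", "cx", "cy" (pixels), "cam_to_world" (4x4, takes a point from camera to world coordinates); the wrist camera has in their place "hand_eye" (4x4, takes a point from camera to tool coordinates, whose origin is the TCP and whose axes are the tool frame's). Camera axes: x right, y down, z forward; pixel columns grow to the right and rows downward; lengths in mm; the calibration is good to about 2 mm. A picture is of the moment at which its call begins: read the wrist's pose just before it.
- robot.sign_off(): hands the job in, once; it reports no verdict.
The state is a dict: "time_s": time; "qpos": joint angles; "dq": joint speeds; "joint_efforts": joint torques, N m; "tool_pos": TCP position; "orientation": TCP orientation; "contact_force": force on the tool from outside, world axes, zero at the start; "moment": the same for the moment, N m; "finger_gap": opening from 0.0 (shut) to 1.0 (fully open).
Only numpy, scipy, OpenCV 4.12 (cv2) and the standard library are available. Lean on these libraries where they do the work, as an engineer would, in place of code of your own. Each camera call takes 0.05 s, during which the arm holds its last target. There are 200 camera calls.

## Task

Tidy the reception counter: with your fingertips, push the large reservations book along the counter until its long side lies flat against the low wooden rail at the back, and after that slide it along the rail until its end comes up against the tall wooden end post, leaving it snug in that corner. Only push it: the book must stay flat on the counter and never be picked up or tipped. Leave the bell and everything else on the counter where they are.

Things in the scene. Friction and masses are not known exactly. Their poses are not given: they have to be found in the camera images.
- book_mid (a point): Centre (15 mm above the counter when flat) of the large closed hardback book with brown leather covers, lying flat. Solid block 130 mm along its x, 190 mm along its y (long sides are its +x and -x faces, ends are its +y and -y faces), 30 mm thick; 0.35 to 0.7 kg; loose, it slides on the counter (pushing it takes up to about 8 N). The +x long side is the one nearer the rail.
- rail: Low straight wooden rail fixed on the counter beyond the book: 40 mm thick (x), 740 mm long (y), 40 mm tall. Origin at the centre of its underside. Its flat face towards the robot and the book is the plane x = -20 mm in its own frame; its y runs along the rail.
- post_mid (a point): Point inside the upright wooden end post, fixed on the counter against the robot side of the rail near one of its two ends (left or right varies), square with the rail. Axes as the rail's. The post is 60 mm wide along the rail (y), 100 mm deep (x), 110 mm tall. This point is half-way across its width (the side face that the book's end meets is 30 mm from it along y), 65 mm in front of the rail's face, 15 mm above the counter.
- bell: Round desk call bell, 84 mm across, 55 mm tall, standing in front of the rail near the end that has no post. Bystander: leave it alone. Origin at the centre of its underside.
- notebook: Small pocket notebook lying flat, 105 x 65 x 14 mm. Bystander: leave it alone. Origin at the centre of its underside.
- sanitizer: Small pump bottle, 52 mm across, 136 mm tall. Bystander: leave it alone. Origin at the centre of its underside.
- sprayer: Large pear-shaped clear spray bottle, 132 mm across, 251 mm tall. Bystander: leave it alone. Origin at the centre of its underside.
- terminal: Card payment terminal lying flat, 165 x 78 x 32 mm. Bystander: leave it alone. Origin at the centre of its underside.
- stapler: Desk stapler, 140 x 36 x 55 mm. Bystander: leave it alone. Origin at the centre of its underside.
Not all that is in view belongs to the job. What is shaped like the part that bears book_mid but blue or pink is not meant.

How it is judged:
By the outcome, as a careful person would: the job done as asked, in the order asked, and still so for the second after the job is handed in, with the robot touching nothing.
It also fails if it takes over 51 s, if anything falls off the work surface, if the arm or the gripper's body presses on something with over 40 N, if the wrist force passes 120 N, or if a joint passes its speed limit or range.

## Working session

There is one attempt and no reset: what is moved stays moved. The work goes in short steps, Python scripts to look and compute and a tool call to move; the robot and the scene stay as the last step left them, time stands still between calls to the robot, and variables do not carry over. Pictures are saved under pics/ and viewed, about 8 in all and at most 12, crops included, and the job is handed in when it is done.

Besides the shell and the picture viewer there is one more tool, called after "Call:" as name(argument=value, ...), one argument or row to a line, values as JSON. send_rows: Moves the arm, as the interface text tells. Its arguments: {"type":"object","properties":{"plan":{"type":"array","items":{"type":"object","properties":{"x":{"type":"number"},"y":{"type":"number"},"z":{"type":"number"},"yaw":{"type":"number"}}}},"grip":{"type":"number"},"squeeze":{"type":"number"}},"required":["plan"]}

```bash
mkdir -p pics; cat > h.py <<'E'
import numpy as np,cv2
from rig import state,cams,robot
def cap(n,f):
    c=cams.capture(n); cv2.imwrite(f'pics/{f}.png',c['color']); np.savez(f'pics/{f}.npz',**{k:v for k,v in c.items()}); return c
def world(c,u,v):
    u=int(u);v=int(v)
    d=c['depth'][max(v-1,0):v+2,max(u-1,0):u+2]; d=np.median(d[d>0]) if (d>0).any() else 0
    return (c['cam_to_world']@[ (u-c['cx'])/c['fx']*d,(v-c['cy'])/c['fy']*d,d,1])[:3].round(1)
E
python3 - <<'E'
from h import *
c=cap('top','top1'); d=cap('scene','scene1')
print(c['cam_to_world'].round(3),c['fx'],state())
E
```

```text
[[-2.200000e-02 -9.940000e-01  1.080000e-01  3.059220e+02]
 [-1.000000e+00  2.400000e-02  1.500000e-02 -1.349200e+01]
 [-1.800000e-02 -1.070000e-01 -9.940000e-01  1.263235e+03]
 [ 0.000000e+00  0.000000e+00  0.000000e+00  1.000000e+00]] 392.63154087526823 {'time_s': 0.1, 'qpos': array([ 9.41897224e-01,  2.45723951e-01,  1.55885412e+00,  6.74187170e-06,
        1.33866671e+00, -1.74105224e-01]), 'dq': array([ 2.33290679e-05, -3.56920032e-04, -3.01592085e-03, -4.74393919e-04,
       -2.99830259e-04, -9.09796651e-04]), 'joint_efforts': array([-4.63381675e-04, -4.16922212e+01, -3.15522051e+01,  6.86514401e-02,
        3.10087809e-02, -2.57582423e-05]), 'tool_pos': array([285.21804875, 583.50682244, 204.488932  ]), 'orientation': array([ 8.48315263e-01,  5.29490824e-01, -7.67168678e-04,  3.06350700e-04]), 'contact_force': array([ 0.41273205, -0.9269084 , -0.35492362]), 'moment': array([ 0.00235591, -0.00644383, -0.07363119]), 'finger_gap': 0.9976342928799763}
```

View pics/top1.png

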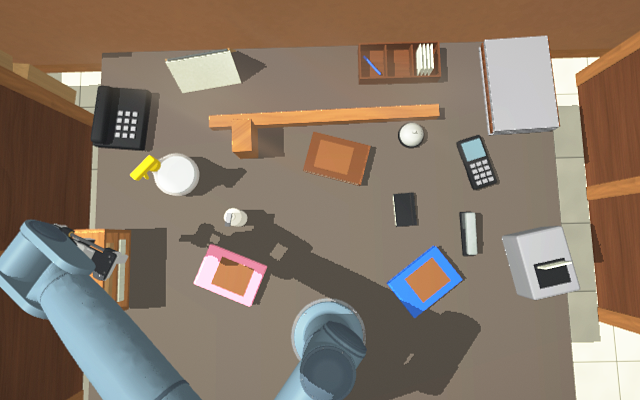

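View pics/scene1.png

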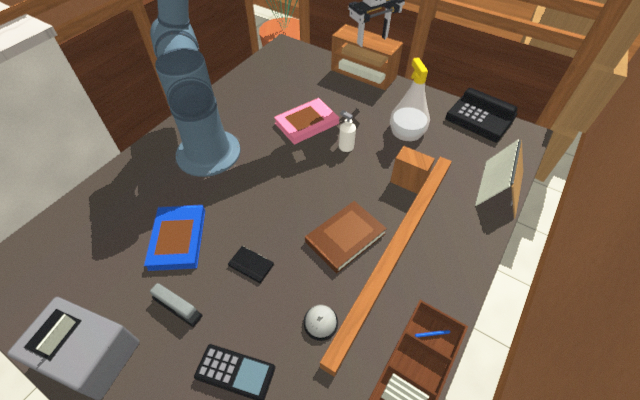

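The top view (up = +x, left = +y) shows the brown book at about (338,158), the rail along v≈115 and the post at (243,138), on the left. The bell is at (411,134). The scene view agrees. Next I'll take an enlarged crop and depth segmentation.

```bash
python3 - <<'E'
from h import *
for f in ('top1','scene1'):
    c=dict(np.load(f'pics/{f}.npz'))
    v,u=np.mgrid[:400,:640]; d=c['depth']
    P=np.stack([(u-c['cx'])/c['fx']*d,(v-c['cy'])/c['fy']*d,d,d*0+1],-1)@c['cam_to_world'].T
    P=P[...,:3]; hsv=cv2.cvtColor(c['color'],cv2.COLOR_BGR2HSV)
    X,Y,Z=P[...,0],P[...,1],P[...,2]
    print(f,'table z',np.median(Z[(X>350)&(X<400)&(abs(Y)<100)&(d>0)]))
    def rect(n,m):
        p=P[m][:,:2].astype(np.float32); r=cv2.minAreaRect(p)
        print(n,m.sum(),'z',np.median(Z[m]).round(1),'c',np.round(r[0],1),'size',np.round(r[1],1),'ang',round(r[2],2)); print(cv2.boxPoints(r).round(1).tolist())
    br=(hsv[...,0]<20)&(hsv[...,1]>100)
    def big(m):
        n,l,s,_=cv2.connectedComponentsWithStats(m.astype(np.uint8)); return l==1+np.argmax(s[1:,4])
    rect('book',big(br&(Z>24)&(Z<35)&(X>400)&(X<750)&(Y>-250)&(Y<170)))
    rect('rail',big(br&(Z>35.5)&(Z<45)&(X>550)&(X<800)&(Y>-500)&(Y<500)))
    rect('post',big((Z>100)&(Z<116)&(X>500)&(X<700)&(Y>80)&(Y<350)))
    for n,x,y in (('bell',630,-270),('san',390,250),('notebk',420,-240),('sprayer',520,440)):
        m=big((Z>8)&(abs(X-x)<80)&(abs(Y-y)<80)&~br&(d>0)); rect(n,m); print(n,'maxz',Z[m].max())
c=cv2.imread('pics/top1.png')[90:200,195:455]; cv2.imwrite('pics/crop1.png',cv2.resize(c,None,fx=3,fy=3,interpolation=cv2.INTER_CUBIC))
E
```

```text
top1 table z -0.3318612302614383
book 2334 z 29.9 c [559.1 -39.3] size [190.4 131.4] ang 74.12
[[469.79998779296875, -112.80000305175781], [596.2000122070312, -148.8000030517578], [648.2999877929688, 34.29999923706055], [521.9000244140625, 70.30000305175781]]
rail 2534 z 39.8 c [692.7  -0.7] size [ 46.5 738. ] ang 1.41
[[660.4000244140625, 367.6000061035156], [678.5, -370.20001220703125], [725.0, -369.0], [706.9000244140625, 368.70001220703125]]
post 662 z 109.9 c [619.4 246.6] size [101.2  61. ] ang 0.16
[[568.7000122070312, 276.8999938964844], [568.9000244140625, 215.89999389648438], [670.0999755859375, 216.1999969482422], [669.9000244140625, 277.20001220703125]]
bell 504 z 35.5 c [ 630.6 -280.9] size [80.7 78.2] ang 44.32
[[574.5, -281.1000061035156], [629.0999755859375, -337.0], [686.7999877929688, -280.70001220703125], [632.2000122070312, -224.8000030517578]]
bell maxz 58.900679153797455
san 331 z 91.6 c [374.9 278.2] size [50.8 49.6] ang 38.49
[[339.5, 281.79998779296875], [370.3999938964844, 242.89999389648438], [410.20001220703125, 274.5], [379.29998779296875, 313.39999389648
[... 1384 characters left out ...]
.4 c [375.7 272.4] size [56.3 46.4] ang 15.57
[[342.3999938964844, 287.20001220703125], [354.79998779296875, 242.5], [409.0, 257.6000061035156], [396.6000061035156, 302.29998779296875]]
san maxz 137.39807755576908
notebk 877 z 12.8 c [ 391.8 -252.6] size [105.1  66.5] ang 2.81
[[337.70001220703125, -222.0], [340.8999938964844, -288.3999938964844], [445.8999938964844, -283.20001220703125], [442.6000061035156, -216.8000030517578]]
notebk maxz 18.041022009871767
sprayer 1909 z 106.0 c [517.5 450. ] size [104.6 127.3] ang 82.89
[[447.8999938964844, 406.0], [574.2000122070312, 390.29998779296875], [587.2000122070312, 494.0], [460.79998779296875, 509.79998779296875]]
sprayer maxz 252.3651145524576
```

View pics/crop1.png

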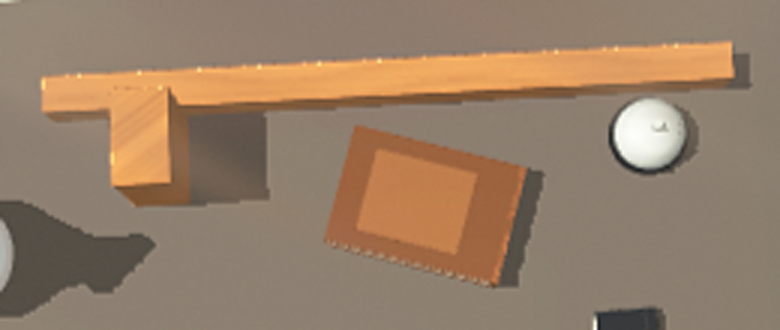

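The enlarged crop shows book corners at (360,127), (526,168), (496,286) and (325,241), with the post's right face at crop u≈170–188. Depth from both cameras agrees:

| Item | Measurement |
|---|---|
| Book centre | (559, -39) |
| Book yaw | -15.9° |
| Book top | z ≈ 30 |
| Rail face | x ≈ 676 at y=0 |
| Rail yaw | +1.4° |
| Post side face | y ≈ 216 |

I'll move to in front of the book with the jaws parallel to the rail.

Call:
send_rows(
  plan=[
    {"x":0.012,"y":-0.052,"yaw":0.04},
    {"x":0.012,"y":-0.052,"yaw":0.04},
    {"x":0.012,"y":-0.052,"yaw":0.04},
    {"x":0.012,"y":-0.052,"yaw":0.04},
    {"x":0.012,"y":-0.052,"yaw":0.04},
    {"x":0.012,"y":-0.052,"yaw":0.04},
    {"x":0.012,"y":-0.052,"yaw":0.04},
    {"x":0.012,"y":-0.052,"yaw":0.04},
    {"x":0.012,"y":-0.052,"yaw":0.04},
    {"x":0.012,"y":-0.052,"yaw":0.04},
    {"x":0.012,"y":-0.052,"yaw":0.04},
    {"x":0.012,"y":-0.052,"yaw":0.04},
    {},
  ],
)

```text
$.plan[0]: bad value
```

Call:
send_rows(
  plan=[
    {"x":0.012,"y":-0.052,"z":0,"yaw":0.04},
    {"x":0.012,"y":-0.052,"z":0,"yaw":0.04},
    {"x":0.012,"y":-0.052,"z":0,"yaw":0.04},
    {"x":0.012,"y":-0.052,"z":0,"yaw":0.04},
    {"x":0.012,"y":-0.052,"z":0,"yaw":0.04},
    {"x":0.012,"y":-0.052,"z":0,"yaw":0.04},
    {"x":0.012,"y":-0.052,"z":0,"yaw":0.04},
    {"x":0.012,"y":-0.052,"z":0,"yaw":0.04},
    {"x":0.012,"y":-0.052,"z":0,"yaw":0.04},
    {"x":0.012,"y":-0.052,"z":0,"yaw":0.04},
    {"x":0.012,"y":-0.052,"z":0,"yaw":0.04},
    {"x":0.012,"y":-0.052,"z":0,"yaw":0.04},
    {"x":0,"y":0,"z":0,"yaw":0},
    {"x":0,"y":0,"z":0,"yaw":0},
  ],
)

```text
time_s: 1.85
tool_pos: [429.1, -39.5, 205.0]
orientation: [0.698, 0.716, -0.0, -0.001]
contact_force: [1.0, 0.0, -0.1]
finger_gap: 0.997
```

Call:
send_rows(
  plan=[
    {"x":0,"y":0,"z":-0.05,"yaw":0},
    {"x":0,"y":0,"z":-0.05,"yaw":0},
    {"x":0,"y":0,"z":-0.05,"yaw":0},
    {"x":0,"y":0,"z":-0.03,"yaw":0},
    {"x":0,"y":0,"z":-0.013,"yaw":0},
    {"x":0,"y":0,"z":0,"yaw":0},
    {"x":0,"y":0,"z":0,"yaw":0},
  ],
)

```text
time_s: 2.72
tool_pos: [430.8, -40.1, 13.8]
orientation: [0.698, 0.716, 0.001, 0.001]
contact_force: [-0.2, 0.3, 0.5]
finger_gap: 1.001
```

Call:
send_rows(
  plan=[
    {"x":0.01,"y":0,"z":0,"yaw":0},
    {"x":0.01,"y":0,"z":0,"yaw":0},
    {"x":0.01,"y":0,"z":0,"yaw":0},
    {"x":0.008,"y":0,"z":0,"yaw":0},
    {"x":0.008,"y":0,"z":0,"yaw":0},
    {"x":0.008,"y":0,"z":0,"yaw":0},
    {"x":0.008,"y":0,"z":0,"yaw":0},
    {"x":0.008,"y":0,"z":0,"yaw":0},
    {"x":0.008,"y":0,"z":0,"yaw":0},
    {"x":0,"y":0,"z":0,"yaw":0},
  ],
)

```text
time_s: 3.98
tool_pos: [508.9, -40.2, 12.9]
orientation: [0.698, 0.716, 0.001, 0.001]
contact_force: [0.1, 0.2, 0.6]
finger_gap: 0.998
```

```bash
cat > b.py <<'E'
from h import *
import sys
f=sys.argv[1]
for n in ('top','scene'):
    c=cap(n,f+n)
    v,u=np.mgrid[:400,:640]; d=c['depth']
    P=(np.stack([(u-c['cx'])/c['fx']*d,(v-c['cy'])/c['fy']*d,d,d*0+1],-1)@c['cam_to_world'].T)[...,:3]
    X,Y,Z=P[...,0],P[...,1],P[...,2]; hsv=cv2.cvtColor(c['color'],cv2.COLOR_BGR2HSV)
    m=(hsv[...,0]<20)&(hsv[...,1]>100)&(Z>24)&(Z<33.5)&(X>400)&(X<690)&(Y>-250)&(Y<225)
    k,l,s,_=cv2.connectedComponentsWithStats(m.astype(np.uint8)); m=l==1+np.argmax(s[1:,4])
    r=cv2.minAreaRect(P[m][:,:2].astype(np.float32)); print(n,m.sum(),np.round(r[0],1),np.round(r[1],1),round(r[2],2),cv2.boxPoints(r).round(0).tolist(),'z',Z[m].mean().round(1))
s=state(); print(s['time_s'],s['tool_pos'].round(1),s['contact_force'].round(1))
E
python3 b.py p1
```

```text
top 811 [592.3 -26.2] [189.9 126.7] 86.43 [[523.0, -117.0], [650.0, -125.0], [661.0, 65.0], [535.0, 72.0]] z 29.6
scene 2747 [590.3 -27. ] [192.8 129.9] 86.38 [[519.0, -119.0], [649.0, -127.0], [661.0, 65.0], [532.0, 73.0]] z 29.0
4.075 [508.3 -40.1  12.9] [ 0.4 -0.7  0.3]
```

Call:
send_rows(
  plan=[
    {"x":0.005,"y":0,"z":0,"yaw":0},
    {"x":0.005,"y":0,"z":0,"yaw":0},
    {"x":0.005,"y":0,"z":0,"yaw":0},
    {"x":0.004,"y":0,"z":0,"yaw":0},
    {"x":0.002,"y":0,"z":0,"yaw":0},
    {"x":0.002,"y":0,"z":0,"yaw":0},
    {"x":0,"y":0,"z":0,"yaw":0},
    {"x":0,"y":0,"z":0,"yaw":0},
  ],
)

```text
time_s: 5.08
tool_pos: [530.4, -39.7, 12.3]
orientation: [0.698, 0.716, 0.0, -0.0]
contact_force: [-2.9, 1.1, 1.7]
finger_gap: 0.997
```

Call:
send_rows(
  plan=[
    {"x":0.002,"y":0,"z":0,"yaw":0},
    {"x":0,"y":0,"z":0,"yaw":0},
    {"x":0,"y":0,"z":0,"yaw":0},
  ],
)

```text
time_s: 5.45
tool_pos: [532.6, -39.9, 12.3]
orientation: [0.698, 0.716, 0.0, 0.0]
contact_force: [-1.6, 1.3, -0.5]
finger_gap: 1.0
```

```bash
python3 b.py p2
```

```text
top 687 [611.7 -20.7] [132.9 191.4] 2.85 [[541.0, 72.0], [550.0, -120.0], [683.0, -113.0], [673.0, 78.0]] z 29.7
scene 2788 [607.6 -21.5] [130.9 192.2] 1.46 [[540.0, 73.0], [545.0, -119.0], [676.0, -116.0], [671.0, 76.0]] z 29.0
5.55 [532.6 -39.9  12.3] [-2.1  1.8 -1. ]
```

Call:
send_rows(
  plan=[
    {"x":0.0015,"y":0,"z":0,"yaw":0},
    {"x":0,"y":0,"z":0,"yaw":0},
    {"x":0,"y":0,"z":0,"yaw":0},
  ],
)

```text
time_s: 5.92
tool_pos: [534.2, -40.1, 12.4]
orientation: [0.698, 0.716, 0.0, 0.0]
contact_force: [-2.2, 0.9, -1.7]
finger_gap: 1.001
```

Call:
send_rows(
  plan=[
    {"x":0.0015,"y":0,"z":0,"yaw":0},
    {"x":0,"y":0,"z":0,"yaw":0},
    {"x":0,"y":0,"z":0,"yaw":0},
  ],
)

```text
time_s: 6.3
tool_pos: [535.7, -40.2, 12.5]
orientation: [0.698, 0.716, 0.0, 0.0]
contact_force: [-2.0, 0.1, -1.9]
finger_gap: 1.001
```

Call:
send_rows(
  plan=[
    {"x":0.0015,"y":0,"z":0,"yaw":0},
    {"x":0,"y":0,"z":0,"yaw":0},
    {"x":0,"y":0,"z":0,"yaw":0},
  ],
)

```text
time_s: 6.68
tool_pos: [536.6, -40.1, 12.5]
orientation: [0.698, 0.716, -0.0, -0.0]
contact_force: [-6.1, 0.1, 1.3]
finger_gap: 1.002
```

Call:
send_rows(
  plan=[
    {"x":0.0015,"y":0,"z":0,"yaw":0},
    {"x":0,"y":0,"z":0,"yaw":0},
    {"x":0,"y":0,"z":0,"yaw":0},
  ],
)

```text
time_s: 7.05
tool_pos: [536.6, -40.1, 12.5]
orientation: [0.698, 0.716, -0.002, -0.002]
contact_force: [-10.9, -1.0, 7.5]
finger_gap: 0.999
```

```bash
python3 b.py p3; python3 -c "
import cv2
a=cv2.imread('pics/p3scene.png')[150:390,280:480];cv2.imwrite('pics/crop2.png',cv2.resize(a,None,fx=2.5,fy=2.5,interpolation=cv2.INTER_CUBIC))"
```

```text
top 381 [626.8  47.6] [138.1 104.5] 21.53 [[543.0, 71.0], [582.0, -26.0], [710.0, 24.0], [672.0, 122.0]] z 29.5
scene 2773 [610.8 -21.6] [130.1 192.7] 1.41 [[543.0, 73.0], [548.0, -120.0], [678.0, -116.0], [673.0, 76.0]] z 29.0
7.15 [536.6 -40.1  12.5] [-10.9  -1.    6.9]
```

View pics/crop2.png

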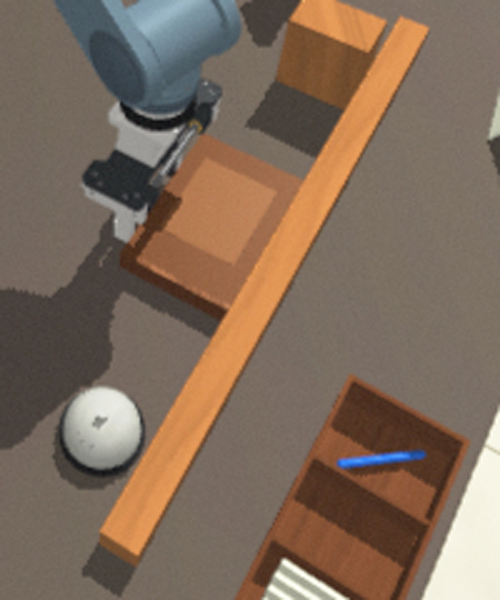

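The book lies flat against the rail: its yaw is 1.41° on the scene camera against 1.4° for the rail, and the force rises with no further travel. The crop shows no gap along the rail. I'll retreat and go round to the right-hand end.

Call:
send_rows(
  plan=[
    {"x":-0.015,"y":0,"z":0,"yaw":0},
    {"x":-0.02,"y":0,"z":0,"yaw":0},
    {"x":0,"y":0,"z":0.05,"yaw":0},
    {"x":0,"y":0,"z":0.05,"yaw":0},
    {"x":0.0118,"y":-0.0122,"z":0,"yaw":-0.1745},
    {"x":0.0118,"y":-0.0122,"z":0,"yaw":-0.1745},
    {"x":0.0118,"y":-0.0122,"z":0,"yaw":-0.1745},
    {"x":0.0118,"y":-0.0122,"z":0,"yaw":-0.1745},
    {"x":0.0118,"y":-0.0122,"z":0,"yaw":-0.1745},
    {"x":0.0118,"y":-0.0122,"z":0,"yaw":-0.1745},
    {"x":0.0118,"y":-0.0122,"z":0,"yaw":-0.1745},
    {"x":0.0118,"y":-0.0122,"z":0,"yaw":-0.1745},
    {"x":0.0118,"y":-0.0122,"z":0,"yaw":-0.1745},
    {"x":0,"y":0,"z":0,"yaw":0},
    {"x":0,"y":0,"z":0,"yaw":0},
  ],
  grip=0.8,
)

```text
time_s: 9.02
tool_pos: [609.9, -149.6, 112.6]
orientation: [1.0, 0.014, 0.0, 0.0]
contact_force: [-0.8, 0.1, 0.7]
finger_gap: 0.799
```

```bash
python3 b.py p4
```

```text
top 1526 [611.1   3.1] [131.7 168.2] 1.5 [[543.0, 85.0], [547.0, -83.0], [679.0, -79.0], [675.0, 89.0]] z 29.7
scene 782 [625.8 -21.6] [103.5 193.7] 2.59 [[570.0, 73.0], [579.0, -121.0], [682.0, -116.0], [673.0, 77.0]] z 28.9
9.125 [ 609.6 -149.4  112.5] [-0.   0.2  1.2]
```

Call:
send_rows(
  plan=[
    {"x":0,"y":0,"z":-0.04,"yaw":0},
    {"x":0,"y":0,"z":-0.04,"yaw":0},
    {"x":0,"y":0,"z":-0.02,"yaw":0},
    {"x":0,"y":0,"z":0,"yaw":0},
    {"x":0,"y":0.008,"z":0,"yaw":0},
    {"x":0,"y":0.006,"z":0,"yaw":0},
    {"x":0,"y":0.006,"z":0,"yaw":0},
    {"x":0,"y":0.006,"z":0,"yaw":0},
    {"x":0,"y":0.006,"z":0,"yaw":0},
    {"x":0,"y":0.006,"z":0,"yaw":0},
    {"x":0,"y":0,"z":0,"yaw":0},
  ],
)

```text
time_s: 10.5
tool_pos: [610.1, -112.3, 13.0]
orientation: [1.0, 0.013, 0.0, 0.001]
contact_force: [-1.8, -2.8, 2.1]
finger_gap: 0.799
```

```bash
python3 b.py p5; python3 -c "
import cv2
a=cv2.imread('pics/p5scene.png')[110:350,280:480];cv2.imwrite('pics/crop3.png',cv2.resize(a,None,fx=2.5,fy=2.5,interpolation=cv2.INTER_CUBIC))"
```

```text
top 1280 [610.7  30.5] [131.7 145.3] 1.29 [[543.0, 102.0], [546.0, -44.0], [678.0, -41.0], [675.0, 105.0]] z 29.8
scene 721 [634.   38.9] [80.8 99.7] 1.41 [[592.0, 88.0], [595.0, -12.0], [676.0, -10.0], [673.0, 90.0]] z 29.1
10.6 [ 610.1 -112.3   12.9] [-1.  -3.7  1.4]
```

View pics/crop3.png

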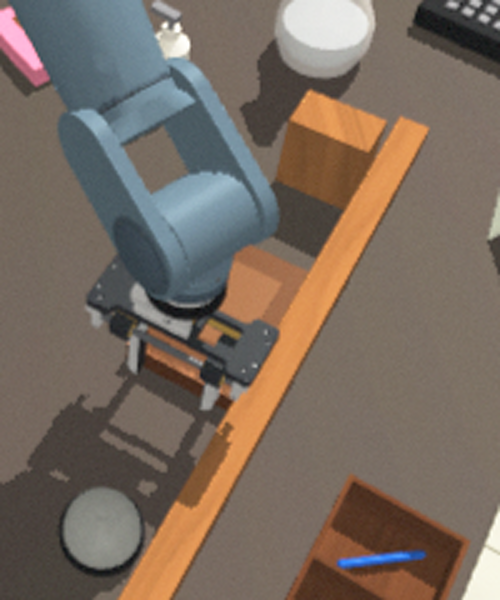

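The crop shows both fingertips on the book's right end and the book still along the rail, with the bell untouched. I'll continue sliding.

Call:
send_rows(
  plan=[
    {"x":-0.0002,"y":0.008,"z":0,"yaw":0},
    {"x":-0.0002,"y":0.008,"z":0,"yaw":0},
    {"x":-0.0002,"y":0.008,"z":0,"yaw":0},
    {"x":-0.0002,"y":0.008,"z":0,"yaw":0},
    {"x":-0.0002,"y":0.008,"z":0,"yaw":0},
    {"x":-0.0002,"y":0.008,"z":0,"yaw":0},
    {"x":-0.0002,"y":0.008,"z":0,"yaw":0},
    {"x":-0.0002,"y":0.008,"z":0,"yaw":0},
    {"x":-0.0002,"y":0.008,"z":0,"yaw":0},
    {"x":-0.0002,"y":0.008,"z":0,"yaw":0},
    {"x":-0.0002,"y":0.008,"z":0,"yaw":0},
    {"x":-0.0002,"y":0.008,"z":0,"yaw":0},
    {"x":0,"y":0,"z":0,"yaw":0},
  ],
)

```text
time_s: 12.22
tool_pos: [607.4, -15.0, 12.4]
orientation: [1.0, 0.013, 0.0, -0.001]
contact_force: [0.6, -0.1, 0.4]
finger_gap: 0.801
```

```bash
python3 b.py p6
```

```text
top 1011 [608.3 132.2] [131.4 107.6] 0.27 [[542.0, 186.0], [543.0, 78.0], [674.0, 79.0], [674.0, 186.0]] z 29.9
scene 513 [634.1 144. ] [76.9 86.8] 3.76 [[593.0, 185.0], [599.0, 98.0], [675.0, 103.0], [670.0, 190.0]] z 29.2
12.325 [606.8 -15.1  12. ] [-0.2  0.2 -0.6]
```

Call:
send_rows(
  plan=[
    {"x":-0.0001,"y":0.004,"z":0,"yaw":0},
    {"x":-0.0001,"y":0.004,"z":0,"yaw":0},
    {"x":-0.0001,"y":0.003,"z":0,"yaw":0},
    {"x":0,"y":0,"z":0,"yaw":0},
  ],
)

```text
time_s: 12.82
tool_pos: [606.8, -4.2, 12.3]
orientation: [1.0, 0.013, -0.0, -0.0]
contact_force: [-0.4, -0.1, 0.4]
finger_gap: 0.8
```

```bash
python3 b.py p7; python3 -c "
import cv2
a=cv2.imread('pics/p7top.png')[90:200,195:395];cv2.imwrite('pics/crop4.png',cv2.resize(a,None,fx=4,fy=4,interpolation=cv2.INTER_CUBIC))"
```

```text
top 951 [607.3 145.6] [131.7 110.6] 1.27 [[540.0, 199.0], [543.0, 89.0], [674.0, 92.0], [672.0, 202.0]] z 29.9
scene 487 [633.1 154.1] [78. 86.] 1.47 [[593.0, 196.0], [595.0, 110.0], [673.0, 112.0], [671.0, 198.0]] z 29.3
12.925 [607.1  -4.4  12.6] [-0.2  0.9 -0.4]
```

View pics/crop4.png

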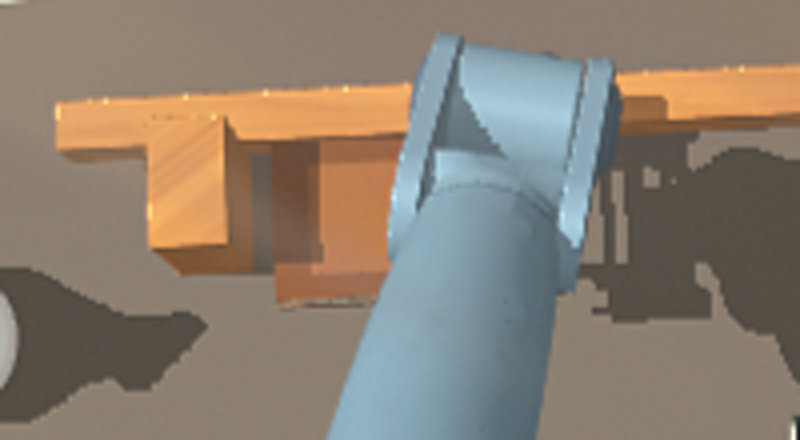

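The crop shows the book's end at u≈275 and the post's base at u≈255, so about 15 mm remain. The book is along the rail.

Call:
send_rows(
  plan=[
    {"x":-0.0001,"y":0.004,"z":0,"yaw":0},
    {"x":-0.0001,"y":0.004,"z":0,"yaw":0},
    {"x":-0.0001,"y":0.002,"z":0,"yaw":0},
    {"x":0,"y":0.002,"z":0,"yaw":0},
    {"x":0,"y":0,"z":0,"yaw":0},
  ],
)

```text
time_s: 13.55
tool_pos: [606.9, 7.3, 12.7]
orientation: [1.0, 0.013, 0.0, -0.0]
contact_force: [0.4, -1.8, 1.2]
finger_gap: 0.8
```

Call:
send_rows(
  plan=[
    {"x":0,"y":0.0015,"z":0,"yaw":0},
    {"x":0,"y":0,"z":0,"yaw":0},
    {"x":0,"y":0,"z":0,"yaw":0},
  ],
)

```text
time_s: 13.92
tool_pos: [606.9, 8.6, 12.6]
orientation: [1.0, 0.013, 0.0, 0.0]
contact_force: [-0.4, -3.4, 1.6]
finger_gap: 0.803
```

Call:
send_rows(
  plan=[
    {"x":0,"y":0.0015,"z":0,"yaw":0},
    {"x":0,"y":0,"z":0,"yaw":0},
    {"x":0,"y":0,"z":0,"yaw":0},
  ],
)

```text
time_s: 14.3
tool_pos: [606.9, 10.1, 12.6]
orientation: [1.0, 0.013, 0.0, 0.0]
contact_force: [-0.2, -4.0, 2.9]
finger_gap: 0.8
```

Call:
send_rows(
  plan=[
    {"x":0,"y":0.0015,"z":0,"yaw":0},
    {"x":0,"y":0,"z":0,"yaw":0},
    {"x":0,"y":0,"z":0,"yaw":0},
  ],
)

```text
time_s: 14.68
tool_pos: [606.9, 11.5, 12.7]
orientation: [1.0, 0.013, 0.0, 0.0]
contact_force: [-1.4, -4.8, 2.9]
finger_gap: 0.801
```

Call:
send_rows(
  plan=[
    {"x":0,"y":0.0015,"z":0,"yaw":0},
    {"x":0,"y":0,"z":0,"yaw":0},
    {"x":0,"y":0,"z":0,"yaw":0},
  ],
)

```text
time_s: 15.05
tool_pos: [606.8, 13.0, 12.6]
orientation: [1.0, 0.013, 0.0, 0.0]
contact_force: [-0.7, -5.2, 4.2]
finger_gap: 0.802
```

Call:
send_rows(
  plan=[
    {"x":0,"y":0.0015,"z":0,"yaw":0},
    {"x":0,"y":0,"z":0,"yaw":0},
    {"x":0,"y":0,"z":0,"yaw":0},
  ],
)

```text
time_s: 15.42
tool_pos: [606.8, 14.4, 12.6]
orientation: [1.0, 0.013, 0.0, 0.0]
contact_force: [-0.9, -4.3, 3.6]
finger_gap: 0.799
```

```bash
python3 b.py p8
```

```text
top 879 [607.1 167.3] [131.7 101.9] 1.1 [[540.0, 217.0], [542.0, 115.0], [674.0, 118.0], [672.0, 220.0]] z 29.8
scene 486 [633.  177.5] [76.7 84.8] 1.36 [[594.0, 219.0], [596.0, 134.0], [672.0, 136.0], [670.0, 221.0]] z 29.1
15.525 [606.8  14.4  12.6] [-1.2 -4.8  3.9]
```

Call:
send_rows(
  plan=[
    {"x":0,"y":0.0015,"z":0,"yaw":0},
    {"x":0,"y":0,"z":0,"yaw":0},
    {"x":0,"y":0,"z":0,"yaw":0},
  ],
)

```text
time_s: 15.9
tool_pos: [606.8, 15.9, 12.6]
orientation: [1.0, 0.013, -0.0, 0.0]
contact_force: [-1.7, -4.9, 4.8]
finger_gap: 0.801
```

Call:
send_rows(
  plan=[
    {"x":0,"y":0.0015,"z":0,"yaw":0},
    {"x":0,"y":0,"z":0,"yaw":0},
    {"x":0,"y":0,"z":0,"yaw":0},
  ],
)

```text
time_s: 16.27
tool_pos: [606.7, 17.2, 12.6]
orientation: [1.0, 0.013, -0.0, 0.0]
contact_force: [-0.9, -6.4, 4.5]
finger_gap: 0.798
```

Call:
send_rows(
  plan=[
    {"x":0,"y":0.0015,"z":0,"yaw":0},
    {"x":0,"y":0,"z":0,"yaw":0},
    {"x":0,"y":0,"z":0,"yaw":0},
  ],
)

```text
time_s: 16.65
tool_pos: [606.7, 17.2, 12.6]
orientation: [1.0, 0.013, -0.0, 0.002]
contact_force: [-2.2, -12.5, 3.6]
finger_gap: 0.798
```

Call:
send_rows(
  plan=[
    {"x":0,"y":0.0015,"z":0,"yaw":0},
    {"x":0,"y":0,"z":0,"yaw":0},
    {"x":0,"y":0,"z":0,"yaw":0},
  ],
)

```text
time_s: 17.02
tool_pos: [606.7, 17.2, 12.6]
orientation: [1.0, 0.013, -0.0, 0.003]
contact_force: [-2.3, -16.0, 2.5]
finger_gap: 0.802
```

```bash
python3 b.py p9
```

```text
top 815 [608.8 171. ] [135.9  94.8] 0.44 [[541.0, 218.0], [541.0, 123.0], [677.0, 124.0], [676.0, 219.0]] z 29.9
scene 460 [633.2 179.3] [76.7 83.2] 1.91 [[593.0, 220.0], [596.0, 136.0], [673.0, 139.0], [670.0, 222.0]] z 29.2
17.125 [606.8  17.2  12.7] [ -1.9 -16.8   3.9]
```

The book stopped at the post with 16 N. I'll back off straight, raise the arm and move it aside to check.

Call:
send_rows(
  plan=[
    {"x":0,"y":-0.006,"z":0,"yaw":0},
    {"x":0,"y":-0.02,"z":0,"yaw":0},
    {"x":0,"y":-0.02,"z":0,"yaw":0},
    {"x":0,"y":0,"z":0.05,"yaw":0},
    {"x":0,"y":0,"z":0.06,"yaw":0},
    {"x":0,"y":0,"z":0.06,"yaw":0},
    {"x":-0.02,"y":-0.05,"z":0,"yaw":0},
    {"x":-0.02,"y":-0.05,"z":0,"yaw":0},
    {"x":-0.02,"y":-0.05,"z":0,"yaw":0},
    {"x":-0.02,"y":-0.05,"z":0,"yaw":0},
    {"x":0,"y":0,"z":0,"yaw":0},
    {"x":0,"y":0,"z":0,"yaw":0},
  ],
)

```text
time_s: 18.62
tool_pos: [526.6, -225.4, 182.3]
orientation: [1.0, 0.012, -0.0, -0.0]
contact_force: [-0.5, 0.7, 0.3]
finger_gap: 0.802
```

```bash
python3 b.py p10; python3 -c "
import cv2,numpy as np
a=cv2.imread('pics/p10top.png')[90:200,195:345];b=cv2.imread('pics/p10scene.png')[120:320,290:480]
a=cv2.resize(a,(760,557),interpolation=cv2.INTER_CUBIC);b=cv2.resize(b,(570,600),interpolation=cv2.INTER_CUBIC)
cv2.imwrite('pics/c5.png',a);cv2.imwrite('pics/c6.png',b)"
```

```text
top 2163 [608.7 112.6] [132.4 212.1] 1.12 [[540.0, 217.0], [545.0, 5.0], [677.0, 8.0], [673.0, 220.0]] z 29.8
scene 2312 [608.1 122.2] [129.3 197.1] 1.37 [[541.0, 219.0], [546.0, 22.0], [675.0, 25.0], [670.0, 222.0]] z 29.1
18.725 [ 527.  -224.5  182.3] [-0.8  1.   0.9]
```

View pics/c5.png

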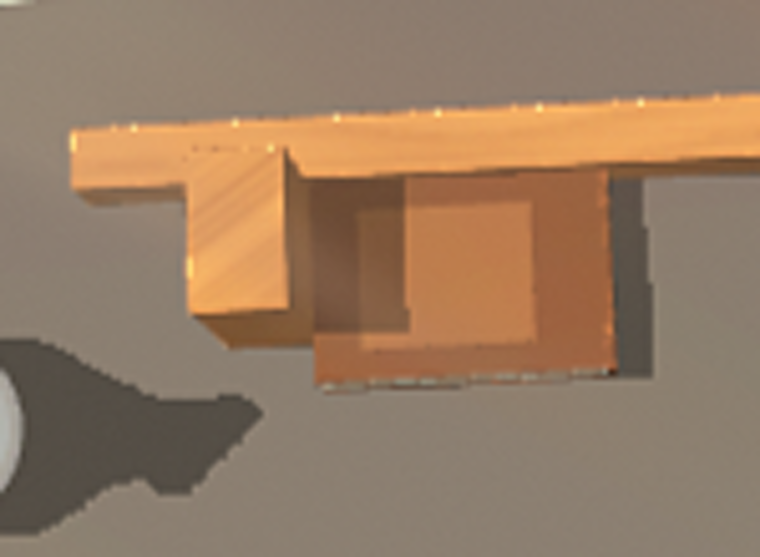

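View pics/p10scene.png

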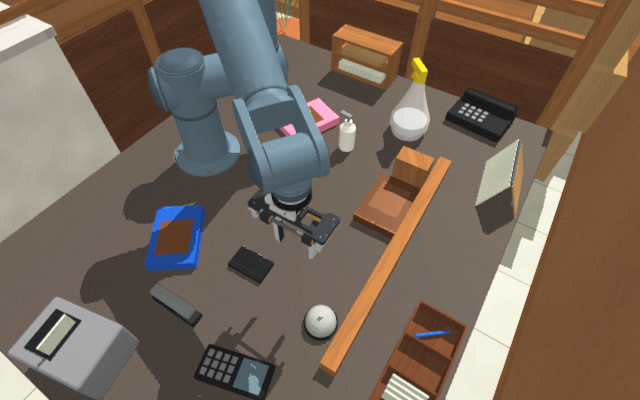

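The top crop shows the book's end flush with the post base at u≈315 and its long side on the rail, with no gap. The scene view shows the bell at (320,320) and the other objects unmoved, and the gripper clear. I'll hand it in.

```bash
python3 -c "
from rig import robot
print(robot.sign_off())"
```

```text
the job is handed in; nothing more can be done
None
```

The book is snug in the corner between the rail and the end post, and I handed the job in at about 19 s. No verdict was reported.

- **Pushing:** I pushed the long side first, with both fingertips, until it lay flat on the rail (it stopped at about 11 N). I then slid it along the rail from its right-hand end until it met the post, where it stopped at about 16 N. The book stayed flat throughout, with its top at about 29–30 mm.
- **Last checks:** The scene camera put the book's yaw at 1.37°, against 1.4° for the rail. Its left end was at y ≈ 219–222, against an estimated 214–216 for the post face, which fits contact within camera error. The last picture showed no gap at the rail or the post, and the gripper was clear of everything.
- **Bystanders:** The bell and the other objects looked unmoved in the last picture. I compared them by eye and did not re-measure them.
- **Disagreement:** The final top-view fit made the book 212 mm long, against its real 190 mm. It probably took in some non-book pixels, so I relied on the scene camera (197 mm) and the enlarged crop instead.

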